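# Hook the dropped collar out of the weld guard

## Task

An orange collar has dropped behind the bar guard of the welder. Take the green-handled hooked rod, drop its bent end into the collar's hole from above, and draw the collar out through the open side until all of it lies in the yellow taped bay on the bench. Then lift the hook out and put the rod down on the bench clear of the collar; never touch the collar with the gripper, and leave the white collar where it lies.

Things in the scene. Friction and masses are not known exactly. Their poses are not given: they have to be found in the camera images.
- rod_grip (a point): Hooked rod, 0.22 kg: green ribbed handle 26 wide x 100 long (y) x 42 mm high standing on the bench; this point is the handle's centre, 21 mm up. +y points along the rod to the hook, +z up. Its 8 mm steel shaft (axis 32 mm above the underside) bends straight down at y = +220 mm. It stands unaided. Pinch the 26 mm width. A red-handled stick without hook is not wanted.
- hook_tip (a point): Lowest point of the hooked rod's bent end (8 mm thick, round-ended, steel), 220 mm along +y from rod_grip and 21 mm below it; touches the bench at the start.
- collar_center (a point): The dropped orange plastic collar, a flat ring lying on the bench inside the guard: outer diameter 64, hole 44, height 12 mm, 45 g; this point at the hole's centre, 6 mm above the bench.
- spare_center (a point): White plastic collar of the same size lying beside the orange one inside the guard; same point. To be left where it lies.
- guard: Fixed cage of posts and bars at the welder. Origin on the bench, centre of its open side (mouth); +y leads in, +z up. Mouth 280 mm wide, 115 mm high; cage 200 mm deep, roof bars at 127 mm, top 145 mm. The collars lie 75-105 mm in. In front, fixed to this frame, the flat yellow taped bay on the bench: 260 mm (x) by 160 mm (y) outside, centre at x = 0, y = -100 mm.
Not all that is in view belongs to the job. Of the things shaped like the part that bears collar_center, the orange one is meant.

How it is judged:
On the way:
1. the rod's bent end is down in the orange collar's hole while the collar is still behind the guard (horizontal distance between hook_tip and collar_center below 0.022 m and height (world z) of hook_tip below 0.01 m and y of collar_center in the frame of guard above 0.03 m), for 0.1 s.
At the end, for the whole second after the job is handed in: Orange collar flat on the bench, wholly in the taped bay (centre 50-150 mm before the mouth, within 100 mm of the bay's middle line); rod down on the bench, its bent end over 34 mm from the collar's centre, not touching it; both at rest; white collar within 20 mm of its start (y of collar_center in the frame of guard between -0.15 and -0.05 m and x of collar_center in the frame of guard between -0.1 and 0.1 m and height (world z) of collar_center below 0.015 m and horizontal distance between hook_tip and collar_center above 0.034 m and height (world z) of rod_grip below 0.035 m and contact force between rod and collar below 0.1 N and distance of spare_center from where it was at the start of the episode below 0.02 m and linear speed of each of rod, collar below 0.02 m/s).
It fails at once if the gripper's fingers or the arm touch the orange collar (contact force between any of the fingers, the arm and collar above 0.5 N).
It fails at once if the white collar is moved by more than 20 mm (distance of spare_center from where it was at the start of the episode above 0.02 m).
It also fails if it takes over 48 s, if anything falls off the work surface, if the arm or the gripper's body presses on something with over 40 N, if the wrist force passes 120 N, or if a joint passes its speed limit or range.

## Robot

A 6-joint arm with a two-finger parallel gripper is mounted at the origin on the work surface. World frame = base frame: x ahead of the robot, y to its left, z up, the work surface at z = 0. Lengths are in m, angles in rad, forces in N, time in s.
With the tool pointing down it reaches from about 0.25 to 0.775 m from the base axis. Payload 4 kg.
Tool frame: the origin (TCP) lies at the very end of the fingers, on their centre line; the grasp point (between the pads) lies 19 mm behind it; z points along the fingers, y is the line along which they close (so a half turn about z gives the same grasp; the last joint's range is limited). The gripper opens to 94 mm and grips with 3 to 60 N. Pads are 16 mm wide; open, the fingers measure 119 mm over their backs; the gripper's body (75 mm by 177 mm) begins 78 mm behind the grasp point.
Start: joints at [-1.221, 0.087, 1.371, -0, 1.684, -0.103], TCP at [0.241, -0.495, 0.206] pointing down, gripper open.
Joint ranges: [-3.1, 3.1], [-0.76, 2.03], [0.27, 2.55], [-1.08, 4.22], [0.17, 2.65], [-2.57, 2.57]. Speed limits (rad/s): [2.79, 2.79, 3.14, 3.14, 3.14, 3.14].

## Interface

Orientations are given as [roll, pitch, yaw] about the fixed x, y, z axes, in that order (R = Rz(yaw) Ry(pitch) Rx(roll)).
In Python, from bench import robot, vision gives the robot as it stands.
- The arm moves only by the shell command python3 -m crank 'ROWS'. ROWS is JSON, a list of rows, each a list of 3 entries, a list of its own where there are three numbers: the closure, from 0 (fully open) to 1 (shut), then the shift along the tool's x, y, z in m, then the turn, a rotation vector about the tool's x, y, z in degrees. A call has 1 to 8 rows; each row shifts and turns the commanded pose from where the row before left it, along the tool's axes as they then stand; what a row does not reach is not made up. A row lasts 1/10 s, in which the tool goes at most 50 mm and 8.59 degrees, less where a joint would pass 70% of its speed; a pose out of reach is approached as far as the arm can. A call with a gripper value outside its range is refused whole. The fingers move at their own pace and stop on an object; the grip force is fixed at half the most. Time passes only in rows, so rows that do not move let the fingers close. It gives the time, the measured TCP pose, the force, the opening and the grip force at its end, in the units of the state.
- robot.get_obs(): the state, without advancing time (a new reading comes with each control period).
- vision.snapshot(name): name is "scene" or "top"; returns a dict with "color" (400x640x3 uint8, red, green, blue), "z_map" (400x640 float32, m along the optical axis (not along the pixel's ray), 0 where there is no reading), "fx", "fy", "cx", "cy" (pixels), "dist" ([k1, k2, p1, p2, k3] as OpenCV has them; the pictures are not rectified), "R" (3x3) and "t" (3): a world point X has camera coordinates R X + t. Camera axes: x right, y down, z forward; pixel columns grow to the right and rows downward; lengths in m; the calibration is good to about 2 mm. A picture is of the moment at which its call begins.
- robot.close_job(): hands the job in; it is judged then, once.
The state is a dict: "time": time; "joint_positions": joint angles; "qvel": joint speeds; "joint_torque": joint torques, N m; "tool_pos": TCP position; "ee_rot": TCP orientation; "wrist_force": force on the tool from outside, world axes, zero at the start; "wrist_torque": the same for the moment, N m; "width": finger opening in m; "finger_force": force on a finger pad.
Only numpy, scipy, OpenCV 4.12 (cv2) and the standard library are available. Lean on these libraries where they do the work, as an engineer would, in place of code of your own. Each camera call takes 0.05 s, during which the arm holds its last target. There are 200 camera calls.

## Working session

There is one attempt and no reset: what is moved stays moved. The work goes in short steps, Python scripts to look and compute and a shell command to move; the robot and the scene stay as the last step left them, time stands still between calls to the robot, and variables do not carry over. Pictures are saved under pics/ and viewed, at most 10 in all, crops included, and the job is handed in when it is done.

```bash
mkdir -p pics; python3 - <<'E'
from bench import robot, vision
import cv2, numpy as np, pickle
for n in ("scene","top"):
    s=vision.snapshot(n); pickle.dump(s,open(n+".pkl","wb"))
    cv2.imwrite(f"pics/{n}0.png",cv2.cvtColor(s["color"],cv2.COLOR_RGB2BGR))
    print(n,s["fx"],s["dist"],-s["R"].T@s["t"])
o=robot.get_obs();print(o["time"],o["tool_pos"],o["ee_rot"],o["width"])
E
```

```text
scene 459.1003239701802 [-0.06105038  0.          0.          0.          0.        ] [0.60220719 0.76056946 0.78103743]
top 407.93001849846405 [-0.07034711  0.          0.          0.          0.        ] [0.43053464 0.00294429 0.99642118]
0.1 [ 0.24044188 -0.49410699  0.20443078] [-3.13962463e+00 -2.10605356e-04  4.52781570e-01] 0.09376703377594366
```

View pics/top0.png

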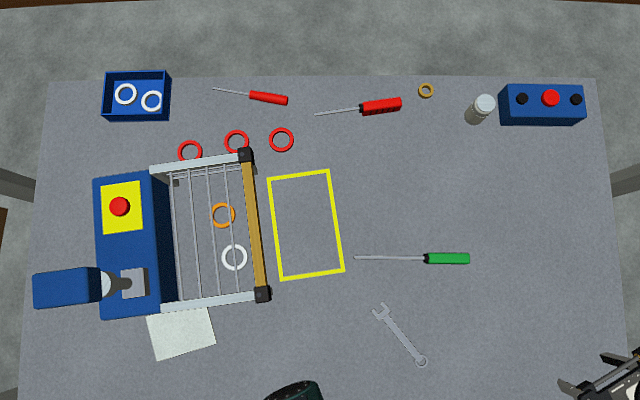

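View pics/scene0.png

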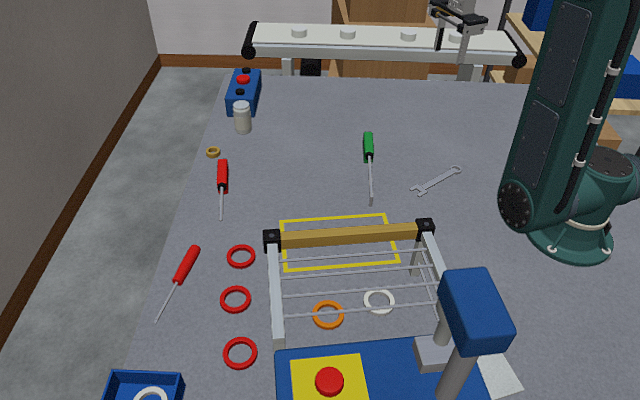

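Top view: the guard spans (150-270, 150-310) and its mouth faces right, towards the yellow bay (268-344, 170-280).
- **Ring candidates:** orange ring in the guard (222,215), white ring in the guard (234,257), red rings (190,150), (236,140), (281,139) and a small tan ring (427,90). The one at (222,215) is meant, because it is orange, inside the guard and of full size.
- **Rod candidates:** green handle (450,258) and red handles (268,98), (380,106). The green one is meant.

Next I measure these and confirm with a crop.

```bash
cat > h.py <<'E'
import cv2, numpy as np
def cam(s):
    return np.array([[s["fx"],0,s["cx"]],[0,s["fy"],s["cy"]],[0,0,1]]),np.array(s["dist"])
def ray(s,uv,z):
    "pixels (N,2) onto the plane at height z"
    K,d=cam(s); n=cv2.undistortPoints(np.float64(uv).reshape(-1,1,2),K,d).reshape(-1,2)
    D=np.c_[n,np.ones(len(n))]@s["R"]; c=-s["R"].T@s["t"]
    return c+D*((z-c[2])/D[:,2])[:,None]
def proj(s,X):
    K,d=cam(s); return cv2.projectPoints(np.float64(X).reshape(-1,1,3),cv2.Rodrigues(s["R"])[0],s["t"],K,d)[0].reshape(-1,2)
def pts(s,m):
    "world points of masked pixels from z_map"
    v,u=np.nonzero(m&(s["z_map"]>0)); K,d=cam(s)
    n=cv2.undistortPoints(np.float64(np.c_[u,v]).reshape(-1,1,2),K,d).reshape(-1,2); z=s["z_map"][v,u]
    return (np.c_[n,np.ones(len(n))]*z[:,None]-s["t"])@s["R"]
def hsv(s,lo,hi,box):
    m=cv2.inRange(cv2.cvtColor(s["color"],cv2.COLOR_RGB2HSV),lo,hi)>0
    b=np.zeros_like(m); x0,y0,x1,y1=box; b[y0:y1,x0:x1]=1
    return m&b
def ring(s,m,z=.012):
    v,u=np.nonzero(m); P=ray(s,np.c_[u,v],z)[:,:2]
    c,r=cv2.minEnclosingCircle(np.float32(P)); return np.array(c),r
def rod(s,box):
    "handle top centre and long axis from the green mask"
    P=pts(s,hsv(s,(45,100,40),(85,255,255),box)); T=P[abs(P[:,2]-np.percentile(P[:,2],90))<.006]
    return T,cv2.minAreaRect(np.float32(T[:,:2]))
E
python3 - <<'E'
import pickle
from h import *
t=pickle.load(open("top.pkl","rb")); s=pickle.load(open("scene.pkl","rb"))
Y=hsv(t,(25,150,120),(35,255,255),(262,160,350,285)); v,u=np.nonzero(Y)
r=cv2.minAreaRect(np.float32(ray(t,np.c_[u,v],0)[:,:2])); print("bay",r, cv2.boxPoints(r).round(4).tolist())
for nm,S,box,lo,hi in [("orange",t,(205,195,240,232),(8,150,120),(20,255,255)),("orange s",s,(305,295,350,335),(8,150,120),(20,255,255)),
  ("white",t,(215,240,252,275),(0,0,190),(180,40,255)),("white s",s,(358,285,400,318),(0,0,190),(180,40,255))]:
    print(nm,ring(S,hsv(S,lo,hi,box)),hsv(S,lo,hi,box).sum())
for S,b in((t,(415,245,480,270)),(s,(355,125,380,165))):
    T,q=rod(S,b); print("handle",q,np.percentile(T[:,2],[5,50,95]))
    v,u=np.nonzero(hsv(S,(45,100,40),(85,255,255),b));print(cv2.minAreaRect(np.float32(ray(S,np.c_[u,v],.03)[:,:2])))
c=t["color"][130:320,180:490]; cv2.imwrite("pics/c1.png",cv2.resize(c[...,::-1],None,fx=2.55,fy=2.55,interpolation=cv2.INTER_CUBIC))
# mouth: post depth check
E
```

```text
bay ((0.5543906688690186, 0.04474236071109772), (0.25943654775619507, 0.15938076376914978), 8.042529106140137) [[0.4147999882698059, 0.1054999977350235], [0.43709999322891235, -0.052299998700618744], [0.6940000057220459, -0.01600000075995922], [0.6717000007629395, 0.14180000126361847]]
orange (array([0.57511598, 0.24708673]), 0.03176474571228027) 185
orange s (array([0.57660443, 0.25264266]), 0.033645350486040115) 367
white (array([0.47286832, 0.21473964]), 0.031008046120405197) 222
white s (array([0.47229871, 0.2164112 ]), 0.030168721452355385) 148
handle ((0.46503356099128723, -0.2942415475845337), (0.09772951155900955, 0.023464789614081383), 89.29373931884766) [0.03823903 0.04126148 0.04411913]
((0.4653747081756592, -0.29462093114852905), (0.10381780564785004, 0.023598933592438698), 89.30070495605469)
handle ((0.46571874618530273, -0.2916727662086487), (0.095436230301857, 0.024465611204504967), 87.98121643066406) [0.03798964 0.04115446 0.04371997]
((0.46575939655303955, -0.28379496932029724), (0.14325830340385437, 0.027713879942893982), 89.05289459228516)
```

View pics/c1.png

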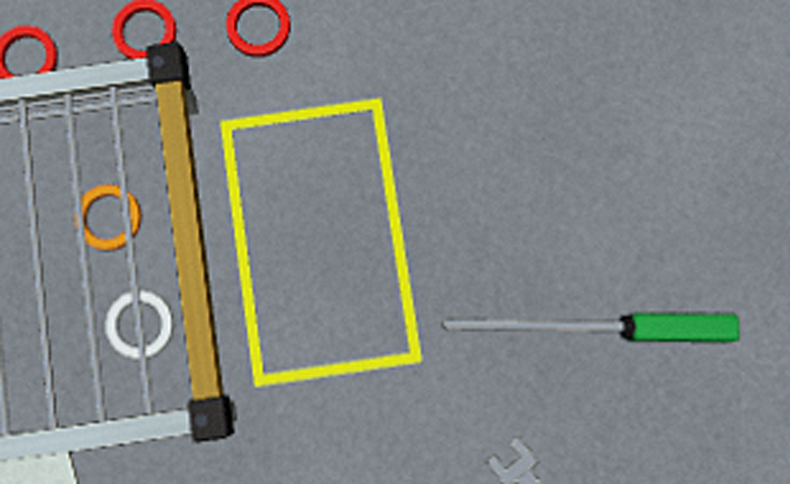

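The crop confirms both: the orange ring lies inside the bars at crop (107,217), the white one below it at (138,324), and the green rod's shaft points at the bay with its bent end at crop (446,325). The bay measures 259x159 mm, as it should. Now I turn the wrist and work out the rod's axis.

```bash
python3 - <<'E'
import pickle
from h import *
t=pickle.load(open("top.pkl","rb"));s=pickle.load(open("scene.pkl","rb"))
print(ray(t,[[180+446/2.55,130+325/2.55]],.032), proj(t,[[.4655,-.0735,.0]]),proj(s,[[.4655,-.0735,0]]))
c=np.array([.5544,.0447]);a=np.radians(8.04);R=np.array([[np.cos(a),np.sin(a)],[-np.sin(a),np.cos(a)]]);g=c+R.T@[0,.1]
print("mouth",g,[R@(np.array(p)-g) for p in((.5755,.248),(.4727,.2155))])
E
python3 -m crank '[[0,[0,0,0],[0,0,-8]],[0,[0,0,0],[0,0,-8]],[0,[0,0,0],[0,0,-8]],[0,[0,0,0],[0,0,-8]],[0,[0,0,0],[0,0,-8]],[0,[0,0,0],[0,0,-8]],[0,[0,0,0],[0,0,-8]],[0,[0,0,0],[0,0,-8]]]'
```

```text
[[ 0.46866106 -0.07472477  0.032     ]] [[353.36939358 259.29670827]] [[372.07143464 206.06209467]]
mouth [0.54041356 0.14371707] [array([0.04932703, 0.09835056]), array([-0.0570081 ,  0.08054807])]
time: 0.9
tool_pos: [0.2405, -0.4943, 0.2048]
ee_rot: [-3.141, -0.001, 1.576]
wrist_force: [-0.5, 0.8, 0.1]
width: 0.0938
finger_force: 0.0
```

```bash
python3 -m crank '[[0,[0.034,0.032,0],[0,0,1]],[0,[0.034,0.032,0],[0,0,0]],[0,[0.034,0.032,0],[0,0,0]],[0,[0.034,0.032,0],[0,0,0]],[0,[0.034,0.032,0],[0,0,0]],[0,[0.033,0.033,0],[0,0,0]],[0,[0.033,0.033,0],[0,0,0]],[0,[0,0,0.04],[0,0,0]]]'; python3 -m crank '[[0,[0,0,0.03],[0,0,0]],[0,[0,0,0.03],[0,0,0]],[0,[0,0,0.03],[0,0,0]],[0,[0,0,0.01],[0,0,0]],[0,[0,0,0],[0,0,0]],[0,[0,0,0],[0,0,0]]]'
```

```text
time: 1.7
tool_pos: [0.4767, -0.26, 0.1708]
ee_rot: [3.13, 0.005, 1.56]
wrist_force: [0.8, -1.1, -0.4]
width: 0.0941
finger_force: 0.0
time: 2.3
tool_pos: [0.471, -0.2628, 0.0667]
ee_rot: [3.14, 0.001, 1.552]
wrist_force: [1.2, 0.7, 0.6]
width: 0.0939
finger_force: 0.0
```

```bash
python3 -m crank '[[0,[0.004,-0.005,0],[0,0,0]],[0,[0,0,0.02],[0,0,0]],[0,[0,0,0.02],[0,0,0]],[0,[0,0,0.01],[0,0,0]],[0,[0,0,0.008],[0,0,0]],[0,[0,0,0],[0,0,0]],[0,[0,0,0],[0,0,0]],[0,[0,0,0],[0,0,0]]]'
python3 - <<'E'
from bench import vision
from h import *
s=vision.snapshot("scene");c=s["color"][60:240,280:520]
cv2.imwrite("pics/g1.png",cv2.resize(c[...,::-1],None,fx=3,fy=3))
E
```

```text
time: 3.1
tool_pos: [0.4661, -0.2587, 0.0086]
ee_rot: [3.14, 0.001, 1.552]
wrist_force: [0.2, -0.0, 0.1]
width: 0.0941
finger_force: 0.0
```

View pics/g1.png

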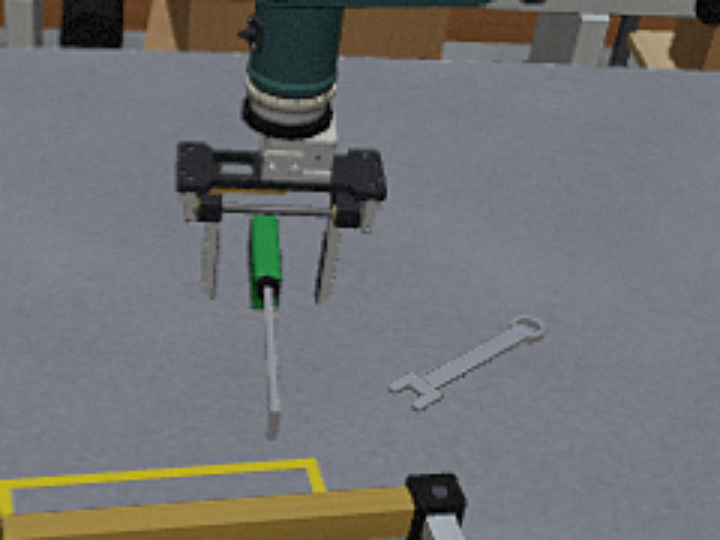

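The open fingers straddle the green handle near its front end, at crop (265,260), with clear room on both sides. Closing the gripper, then a small lift.

```bash
python3 -m crank '[[1,[0,0,0],[0,0,0]],[1,[0,0,0],[0,0,0]],[1,[0,0,0],[0,0,0]],[1,[0,0,0],[0,0,0]],[1,[0,0,0],[0,0,0]],[1,[0,0,0],[0,0,0]],[1,[0,0,0],[0,0,0]],[1,[0,0,0],[0,0,0]]]'; python3 -m crank '[[1,[0,0,0],[0,0,0]],[1,[0,0,-0.01],[0,0,0]],[1,[0,0,-0.015],[0,0,0]],[1,[0,0,-0.015],[0,0,0]],[1,[0,0,0],[0,0,0]],[1,[0,0,0],[0,0,0]],[1,[0,0,0],[0,0,0]]]'
python3 - <<'E'
from bench import vision
from h import *
import pickle
s=vision.snapshot("scene");t=vision.snapshot("top");pickle.dump((s,t),open("l.pkl","wb"))
a=cv2.resize(s["color"][100:230,300:460],None,fx=3,fy=3);b=cv2.resize(t["color"][200:330,330:490],None,fx=2,fy=2)
b=np.pad(b,((0,a.shape[0]-b.shape[0]),(0,0),(0,0)))
cv2.imwrite("pics/l1.png",np.hstack([a,b])[...,::-1])
E
```

```text
time: 3.95
tool_pos: [0.4654, -0.2582, 0.0075]
ee_rot: [3.142, 0.0, 1.552]
wrist_force: [0.1, -0.3, -0.7]
width: 0.0336
finger_force: 0.0
time: 4.65
tool_pos: [0.4647, -0.2577, 0.0465]
ee_rot: [-3.14, -0.001, 1.552]
wrist_force: [-0.6, 0.2, -2.1]
width: 0.0261
finger_force: 30.0
```

View pics/l1.png

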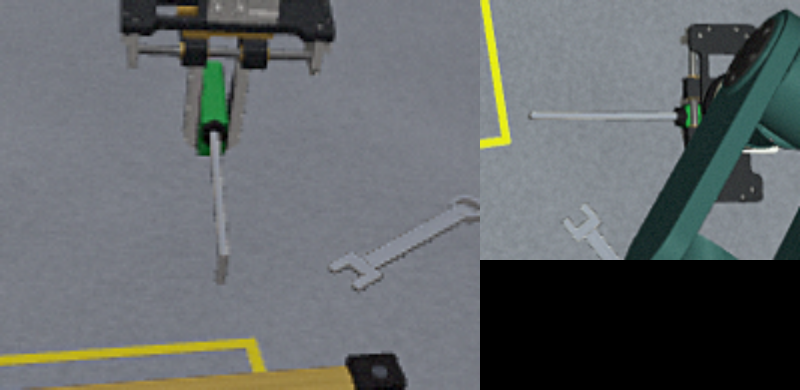

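The rod is gripped (26.1 mm, 30 N) and lifted. The bent end shows at scene (374,194) and its bend at top (355.5,258). I check whether it is held level.

```bash
python3 - <<'E'
import pickle
from h import *
s,t=pickle.load(open("l.pkl","rb"))
for z in(.06,.071,.08): print("bend top",z,ray(t,[[355.5,258]],z))
for z in(.02,.03,.039): print("tip scene",z,ray(s,[[374,194]],z))
print("tip exp",proj(s,[[.468,-.0735,.039]]),"bend exp",proj(t,[[.468,-.0735,.075]]))
E
```

```text
bend top 0.06 [[ 0.46629848 -0.07381177  0.06      ]]
bend top 0.071 [[ 0.46587837 -0.07291012  0.071     ]]
bend top 0.08 [[ 0.46553464 -0.07217242  0.08      ]]
tip scene 0.02 [[ 0.46120797 -0.09640053  0.02      ]]
tip scene 0.03 [[ 0.46306069 -0.08513998  0.03      ]]
tip scene 0.039 [[ 0.46472814 -0.07500548  0.039     ]]
tip exp [[372.7009727  194.37211725]] bend exp [[355.88955082 256.97841476]]
```

```bash
python3 -m crank '[[1,[0.01,0.02,0],[0,0,0]],[1,[0.02,0.03,0],[0,0,0]],[1,[0.03,0.03,0],[0,0,0]],[1,[0.03,0.02,0],[0,0,0]],[1,[0.03,0.005,0],[0,0,0]],[1,[0.02,0,0],[0,0,0]],[1,[0.01,0,0],[0,0,0]],[1,[0,0,0],[0,0,0]]]'; python3 -m crank '[[1,[0.02,0,0],[0,0,0]],[1,[0.03,0,0],[0,0,0]],[1,[0.03,0,0],[0,0,0]],[1,[0.03,0,0],[0,0,0]],[1,[0.02,0,0],[0,0,0]],[1,[0.01,0,0],[0,0,0]],[1,[0,0,0],[0,0,0]],[1,[0,0,0],[0,0,0]]]'
```

```text
time: 5.55
tool_pos: [0.5728, -0.109, 0.0468]
ee_rot: [-3.14, -0.0, 1.554]
wrist_force: [0.2, -0.9, -2.4]
width: 0.0263
finger_force: 30.0
time: 6.35
tool_pos: [0.5759, 0.0285, 0.0474]
ee_rot: [3.142, 0.001, 1.551]
wrist_force: [-0.3, -0.7, -1.4]
width: 0.0258
finger_force: 30.0
```

```bash
python3 -m crank '[[1,[0.015,-0.001,0],[0,0,0]],[1,[0.015,-0.001,0],[0,0,0]],[1,[0.006,0,0],[0,0,0]],[1,[0,0,0],[0,0,0]],[1,[0,0,0],[0,0,0]],[1,[0,0,0],[0,0,0]]]'
python3 - <<'E'
from bench import vision
from h import *
import pickle
s=vision.snapshot("scene");t=vision.snapshot("top");pickle.dump((s,t),open("l.pkl","wb"))
a=cv2.resize(s["color"][240:340,270:400],None,fx=3,fy=3);b=cv2.resize(t["color"][180:280,190:320],None,fx=3,fy=3)
cv2.imwrite("pics/i1.png",np.hstack([a,b])[...,::-1])
print(ring(t,hsv(t,(8,150,120),(20,255,255),(205,195,240,232))))
print(proj(s,[[.5755,.248,.038],[.5755,.248,.0]]),proj(t,[[.5755,.248,.075],[.5755,.248,.0]]))
E
```

```text
time: 6.95
tool_pos: [0.5744, 0.0657, 0.0475]
ee_rot: [3.142, 0.0, 1.552]
wrist_force: [0.9, -0.9, -1.4]
width: 0.0259
finger_force: 30.0
(array([0.57498199, 0.24733768]), 0.03170499578118324)
[[328.08290649 304.45127187]
 [327.34687599 315.49160465]] [[214.94764969 210.5303742 ]
 [222.73636593 215.18749368]]
```

View pics/i1.png

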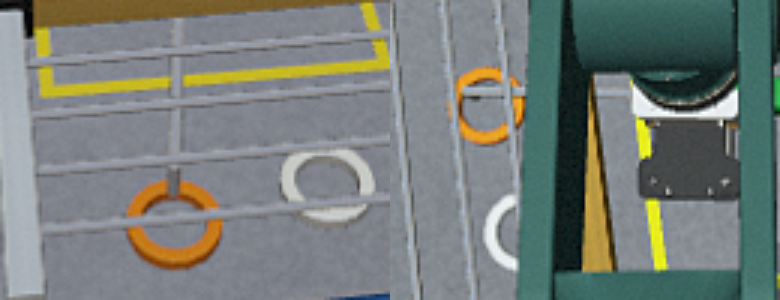

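The bent end hangs at scene (328,304) with its bend at top (214,211). Both agree with the pixels predicted for the hole's centre, so I lower it.

```bash
python3 -m crank '[[1,[0,0,0.01],[0,0,0]],[1,[0,0,0.01],[0,0,0]],[1,[0,0,0.01],[0,0,0]],[1,[0,0,0.006],[0,0,0]],[1,[0,0,0],[0,0,0]],[1,[0,0,0],[0,0,0]],[1,[0,0,0],[0,0,0]]]'
python3 - <<'E'
from bench import vision
from h import *
s=vision.snapshot("scene");t=vision.snapshot("top")
a=cv2.resize(s["color"][240:340,270:400],None,fx=3,fy=3);b=cv2.resize(t["color"][180:280,190:320],None,fx=3,fy=3)
cv2.imwrite("pics/d1.png",np.hstack([a,b])[...,::-1])
E
```

```text
time: 7.75
tool_pos: [0.5749, 0.0659, 0.012]
ee_rot: [3.14, 0.0, 1.552]
wrist_force: [0.4, 0.8, -2.1]
width: 0.0257
finger_force: 30.0
```

View pics/d1.png

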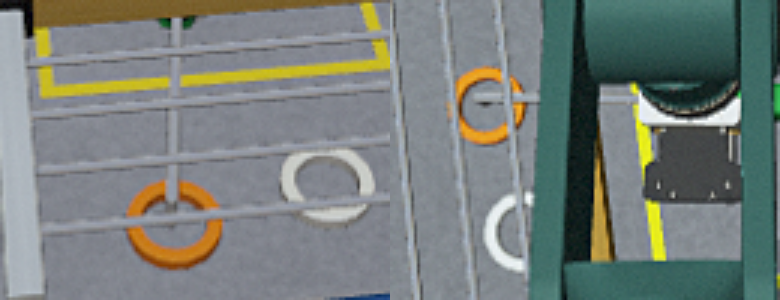

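The tip is inside the orange ring in both views (scene crop (172,203), top crop (480,100)). I go 2 mm lower, then draw.

```bash
python3 -m crank '[[1,[0,0,0.002],[0,0,0]],[1,[0,0,0],[0,0,0]],[1,[-0.008,0.001,0],[0,0,0]],[1,[-0.012,0.001,0],[0,0,0]],[1,[-0.015,0.001,0],[0,0,0]],[1,[-0.015,0.001,0],[0,0,0]],[1,[-0.015,0.001,0],[0,0,0]],[1,[-0.015,0.001,0],[0,0,0]]]'; python3 -m crank '[[1,[-0.015,0.001,0],[0,0,0]],[1,[-0.015,0.001,0],[0,0,0]],[1,[-0.015,0.001,0],[0,0,0]],[1,[-0.015,0.001,0],[0,0,0]],[1,[-0.015,0.001,0],[0,0,0]],[1,[-0.012,0.001,0],[0,0,0]],[1,[0,0,0],[0,0,0]],[1,[0,0,0],[0,0,0]]]'
python3 - <<'E'
from bench import vision
from h import *
s=vision.snapshot("scene");t=vision.snapshot("top")
a=cv2.resize(s["color"][180:340,230:430],None,fx=2,fy=2);b=cv2.resize(t["color"][160:320,190:390],None,fx=2,fy=2)
cv2.imwrite("pics/p1.png",np.hstack([a,b])[...,::-1])
E
```

```text
time: 8.65
tool_pos: [0.579, -0.0159, 0.0095]
ee_rot: [3.142, 0.0, 1.552]
wrist_force: [0.4, 0.2, -2.6]
width: 0.0258
finger_force: 30.0
time: 9.45
tool_pos: [0.5833, -0.1015, 0.0094]
ee_rot: [-3.141, -0.0, 1.552]
wrist_force: [-0.4, 0.2, -1.6]
width: 0.0257
finger_force: 30.0
```

View pics/p1.png

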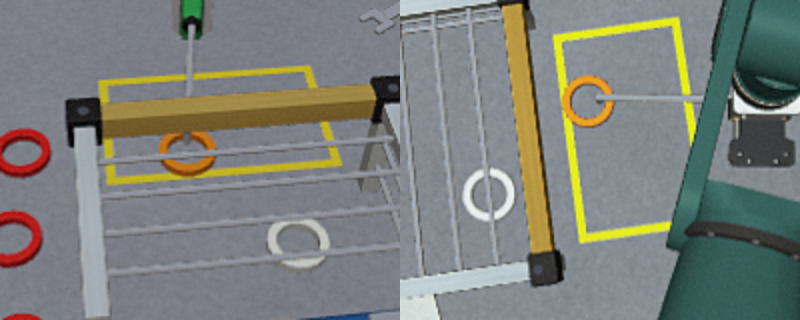

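The collar has come out to the bay's near edge at top pixel (283,210), and the white one has not moved. It needs about 50 mm more, then I centre the hook in the hole and lift it out.

```bash
python3 -m crank '[[1,[-0.01,0.001,0],[0,0,0]],[1,[-0.015,0.001,0],[0,0,0]],[1,[-0.015,0.001,0],[0,0,0]],[1,[-0.01,0.001,0],[0,0,0]],[1,[0,0,0],[0,0,0]],[1,[0,0,0],[0,0,0]],[1,[0.007,0,0],[0,0,0]],[1,[0.008,0,0],[0,0,0]]]'; python3 -m crank '[[1,[0,0,0],[0,0,0]],[1,[0,0,0],[0,0,0]],[1,[0,0,-0.01],[0,0,0]],[1,[0,0,-0.015],[0,0,0]],[1,[0,0,-0.015],[0,0,0]],[1,[0,0,0],[0,0,0]],[1,[0,0,0],[0,0,0]],[1,[0,0,0],[0,0,0]]]'
python3 - <<'E'
from bench import vision
from h import *
t=vision.snapshot("top");s=vision.snapshot("scene")
g=np.array([.5404,.1437]);a=np.radians(8.04);R=np.array([[np.cos(a),np.sin(a)],[-np.sin(a),np.cos(a)]])
for S,b in((t,(270,180,345,270)),(s,(280,210,400,275))):
    m=np.uint8(hsv(S,(8,150,120),(20,255,255),b)); n,l,st,ce=cv2.connectedComponentsWithStats(m); k=1+st[1:,4].argmax()
    c,r=ring(S,l==k); print(c,r,R@(c-g),st[k])
c,r=ring(t,hsv(t,(0,0,190),(180,40,255),(215,240,252,275)));print("white",c)
E
```

```text
time: 10.35
tool_pos: [0.5866, -0.1355, 0.0094]
ee_rot: [-3.141, -0.0, 1.552]
wrist_force: [0.1, 0.1, -1.6]
width: 0.026
finger_force: 30.0
time: 11.15
tool_pos: [0.5863, -0.1364, 0.0491]
ee_rot: [-3.141, -0.0, 1.552]
wrist_force: [-0.5, 0.4, -2.4]
width: 0.0261
finger_force: 30.0
[0.58913368 0.04541321] 0.03170520067214966 [ 0.03450784 -0.1041368 ] [292 196  25  26 250]
[0.58862507 0.07778078] 0.0182911716401577 [ 0.0385313  -0.07201625] [314 246  17   5  55]
white [0.4693538  0.22788523]
```

```bash
python3 -m crank '[[1,[-0.01,0,0],[0,0,0]],[1,[-0.025,0,0],[0,0,0]],[1,[-0.03,0,0],[0,0,0]],[1,[-0.025,0,0],[0,0,0]],[1,[-0.02,0,0],[0,0,0]],[1,[0,0,0],[0,0,0]],[1,[0,0,0],[0,0,0]]]'; python3 -m crank '[[1,[0,0,0.015],[0,0,0]],[1,[0,0,0.015],[0,0,0]],[1,[0,0,0.007],[0,0,0]],[1,[0,0,0.003],[0,0,0]],[1,[0,0,0],[0,0,0]],[1,[0,0,0],[0,0,0]],[1,[0,0,0],[0,0,0]]]'
```

```text
time: 11.95
tool_pos: [0.5844, -0.2465, 0.049]
ee_rot: [-3.141, -0.001, 1.551]
wrist_force: [-0.2, 0.2, -2.5]
width: 0.0258
finger_force: 30.0
time: 12.65
tool_pos: [0.5851, -0.2466, 0.01]
ee_rot: [3.14, 0.001, 1.552]
wrist_force: [0.1, -0.1, -1.2]
width: 0.0261
finger_force: 30.0
```

```bash
python3 -m crank '[[1,[0,0,0.001],[0,0,0]],[1,[0,0,0.001],[0,0,0]],[1,[0,0,0],[0,0,0]],[1,[0,0,0],[0,0,0]]]'; python3 -m crank '[[0,[0,0,0],[0,0,0]],[0,[0,0,0],[0,0,0]],[0,[0,0,0],[0,0,0]],[0,[0,0,0],[0,0,0]],[0,[0,0,0],[0,0,0]],[0,[0,0,0],[0,0,0]],[0,[0,0,0],[0,0,0]],[0,[0,0,0],[0,0,0]]]'; python3 -m crank '[[0,[0,0,-0.01],[0,0,0]],[0,[0,0,-0.02],[0,0,0]],[0,[0,0,-0.04],[0,0,0]],[0,[0,0,-0.04],[0,0,0]],[0,[0,0,-0.04],[0,0,0]],[0,[-0.04,0,0],[0,0,0]],[0,[-0.04,0,0],[0,0,0]],[0,[-0.04,0,0],[0,0,0]]]'; python3 -m crank '[[0,[-0.04,-0.03,0],[0,0,0]],[0,[-0.04,-0.03,0],[0,0,0]],[0,[0,-0.04,0],[0,0,0]],[0,[0,-0.04,0],[0,0,0]],[0,[0,-0.04,0],[0,0,0]],[0,[0,0,0],[0,0,0]],[0,[0,0,0],[0,0,0]]]'
python3 - <<'E'
from bench import vision
from h import *
t=vision.snapshot("top");s=vision.snapshot("scene")
g=np.array([.5404,.1437]);a=np.radians(8.04);R=np.array([[np.cos(a),np.sin(a)],[-np.sin(a),np.cos(a)]])
m=np.uint8(hsv(t,(8,150,120),(20,255,255),(280,185,335,260))); n,l,st,ce=cv2.connectedComponentsWithStats(m); k=1+st[1:,4].argmax()
c,r=ring(t,l==k); print(c,r,R@(c-g))
for S,b in((t,(215,240,252,275)),(s,(358,285,400,318))): print("white",ring(S,hsv(S,(0,0,190),(180,40,255),b)))
for S,b in((t,(380,170,480,260)),(s,(300,110,380,170))):
    T,q=rod(S,b); print(q,np.percentile(T[:,2],[5,50,95]))
cv2.imwrite("pics/f1.png",t["color"][...,::-1])
E
```

```text
time: 13.05
tool_pos: [0.5847, -0.2465, 0.0075]
ee_rot: [3.141, 0.0, 1.552]
wrist_force: [0.1, 0.4, -2.2]
width: 0.0258
finger_force: 30.0
time: 13.85
tool_pos: [0.5846, -0.2464, 0.0075]
ee_rot: [-3.142, 0.0, 1.552]
wrist_force: [0.4, -0.7, -0.4]
width: 0.0863
finger_force: 0.0
time: 14.65
tool_pos: [0.5828, -0.3674, 0.1596]
ee_rot: [3.139, 0.002, 1.553]
wrist_force: [0.4, 0.1, 0.1]
width: 0.094
finger_force: 0.0
time: 15.35
tool_pos: [0.4009, -0.4433, 0.1587]
ee_rot: [3.14, 0.001, 1.551]
wrist_force: [-0.0, -0.6, 0.4]
width: 0.0941
finger_force: 0.0
[0.58913368 0.04541321] 0.03170520067214966 [ 0.03450784 -0.1041368 ]
white (array([0.47219419, 0.22276326]), 0.03841559216380119)
white (array([0.47245106, 0.21642931]), 0.030237071216106415)
((0.5836867094039917, -0.28244781494140625), (0.09848017245531082, 0.02507518231868744), 88.83165740966797) [0.03759401 0.04078004 0.04362389]
((0.5844994187355042, -0.2805732488632202), (0.10070191323757172, 0.023132938891649246), 88.05663299560547) [0.03834262 0.04092614 0.04332354]
```

View pics/f1.png

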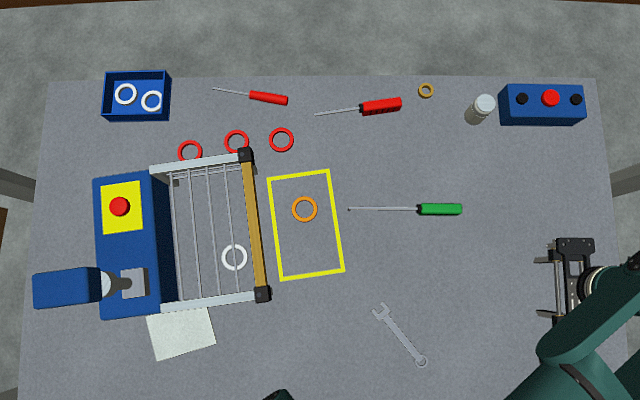

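The orange collar lies inside the bay at (304,209). The rod stands on the bench with its tip at (349,209), about 105 mm from the collar, and the white collar is still at (234,257).

```bash
python3 -c "
from bench import robot
print(robot.close_job())"
```

```text
the job is handed in; nothing more can be done
None
```

I handed the job in at about 15.5 s with the orange collar wholly in the taped bay (centre 104 mm before the mouth, 35 mm off the middle line), the rod standing on the bench with its tip about 105 mm away, and the white collar where it started; no verdict was returned.

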